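# Balance a spotting scope on its gimbal head

## Robot

A 6-joint arm with a two-finger parallel gripper is mounted at the origin on a cart in front of the work surface, level with it; the furniture and walls round the work are solid. World frame = base frame: x ahead of the robot, y to its left, z up, the work surface at z = 0. Lengths are in m, angles in degrees, forces in N, time in s.
With the tool pointing down it reaches from about 0.275 to 1 m from the base axis. Payload 8.4 kg.
Tool frame: the origin (TCP) lies at the very end of the fingers, on their centre line; the grasp point (between the pads) lies 19 mm behind it; z points along the fingers, y is the line along which they close (so a half turn about z gives the same grasp; the last joint's range is limited). The gripper opens to 85 mm and grips with 20 to 120 N. Pads are 22 mm wide; open, the fingers measure 114 mm over their backs; the gripper's body (76 mm by 85 mm) begins 54 mm behind the grasp point. The pads swing forward as they close: fully open they stand 13 mm farther back than shut.
Start: joints at [75.378, 20.225, 93.587, -0, 66.188, -0.138], TCP at [0.156, 0.605, 0.231] pointing down, gripper open.
Joint ranges: [-150.9, 150.9], [-52.94, 120.26], [3.33, 152.33], [-74.26, 254.26], [0, 154.13], [-172.89, 172.89]. Speed limits (degrees/s): [127.2, 127.2, 159.86, 180, 180, 180].

## Interface

Orientations are given as [roll, pitch, yaw] about the fixed x, y, z axes, in that order (R = Rz(yaw) Ry(pitch) Rx(roll)).
In Python, from rig import robot gives the robot as it stands.
- The arm moves only by the tool step_arm, never from a script. Its arguments are lists of equal length, an entry for each row: "grip": the closure, from 0 (fully open) to 1 (shut); "dp": the shift along the tool's x, y, z in cm, a list of three; "turn": the turn, a rotation vector about the tool's x, y, z in degrees, a list of three. In form: {"grip": [grip, ...], "dp": [[x, y, z], ...], "turn": [[wx, wy, wz], ...]}. A call has 1 to 20 rows; each row shifts and turns the commanded pose from where the row before left it, along the tool's axes as they then stand; what a row does not reach is not made up. A row lasts 1/12 s, in which the tool goes at most 41.7 mm and 7.16 degrees, less where a joint would pass 70% of its speed; a pose out of reach is approached as far as the arm can. A call is refused whole if a number of a shift passes 4.17 or a number of a turn 7.16, either way. A call with a gripper value outside its range is refused whole. The fingers move at their own pace and stop on an object; "squeeze" is the grip in N (left out, the last holds). Time passes only in rows, so rows that do not move let the fingers close. It gives the time, the measured TCP pose, the force, the opening and the grip force at its end, in the units of the state.
- robot.get_state(): the state, without advancing time (a new reading comes with each control period).
- robot.grab_frame(name): name is "scene" or "side" or "wrist"; returns a dict with "pixels" (400x640x3 uint8, blue, green, red), "intrinsics" (3x3 intrinsics, pixels), "k1" (the pictures are not rectified: a ray, as slopes to the right and down, at radius r is drawn at 1 + k1 r^2 times it, then the intrinsics apply), "cam_to_world" (4x4, takes a point from camera to world coordinates); the wrist camera has in their place "tool_from_camera" (4x4, takes a point from camera to tool coordinates, whose origin is the TCP and whose axes are the flange's). Camera axes: x right, y down, z forward; pixel columns grow to the right and rows downward; lengths in m; the calibration is good to about 2 mm. A picture is of the moment at which its call begins: read the wrist's pose just before it. There is no depth.
- robot.hand_in(): hands the job in; it is judged then, once.
Trained networks look in the newest picture that a camera, given by its name, has taken for a name from the list of things; names that differ only in an ending like _2 or _b are one class to them, and where a whole thing is asked for, a point or a joint stands for the part that bears it (a point fixed in the world has none). Each returns a list of dicts, best first, with "score" (0 to 1); they miss things now and then, are a little off and sometimes report something else, mostly with a low value. They report only what shows in the picture. A call takes as long as a camera call. They do not tell look-alikes from the thing itself.
- robot.spot_in(thing, camera): "location" ([x, y, z] in m, in world coordinates, good to about 4 mm: the middle of the surface that is visible of it).
- robot.regions_of(thing, camera): "mask" (400x640 bool, what is visible of it).
The state is a dict: "time": time; "q": joint angles; "qd": joint speeds; "tau": joint torques, N m; "tool_pos": TCP position; "ee_rot": TCP orientation; "contact_force": force on the tool from outside, world axes, zero at the start; "ft_torque": the same for the moment, N m; "finger_gap": finger opening in m; "gripper_force": force on a finger pad.
Only numpy, scipy, OpenCV 4.12 (cv2) and the standard library are available. Lean on these libraries where they do the work, as an engineer would, in place of code of your own. Each camera call takes 0.05 s, during which the arm holds its last target. There are 200 camera calls.

## Task

The spotting scope on the desk is lopsided, by how much cannot be seen: find its balance point with a small trial lift, shift the grip there and lift it level, well clear of the desk. Then lay its foot in the cradle of the gimbal head with the wide front lens up the slope, towards the window, and the balance point over the tilt pivot, so that the scope rests there by itself and the cradle keeps the upward angle it is set to now. Do not disturb the other things on the desk.

Things in the scene. Friction and masses are not known exactly. Their poses are not given: they have to be found in the camera images.
- scope_mid (a point): middle of the spotting scope's barrel, on its axis. x along the barrel to the wide front lens, z up when it stands on its foot. Smooth grey barrel 45 mm in diameter, straight from x = -55 to +58 mm: grip it across, anywhere there. The lacquer is slippery (friction 0.3 to 0.42), so held far from the balance point the scope may swivel in the fingers. Scope 200 mm long, 0.27 to 0.82 kg.
- scope: middle of the underside of the scope's foot, 40 mm below the barrel's axis; axes as the scope's. The foot is an aluminium rail 130 mm long (x = -65 to +65), 26 mm wide, 9 mm high, under the barrel on a stem 16 mm wide; the scope stands on it. The balance point lies near the barrel's axis, somewhere between x = -30 and +50; it differs each time and cannot be seen.
- scope_nose (a point): centre of the scope's front lens, 98 mm ahead of the barrel's middle on the barrel's axis; axes as the scope's. Black rubber lens hood 57 mm in diameter. At the rear a black prism housing 48 mm wide, 50 mm high, from x = -55 to -89 of the barrel's middle, with a focus knob on top, then the eyepiece, to x = -100.
- cradle_seat (a point): middle of the floor of the cradle's seat, where the scope's foot goes. x along the channel, up the slope (away from the robot), y left, z square to the seat, away from it. Seat 100 mm long (x), rubber-lined, between two aluminium lips 7 mm high that lean outwards: 35 mm apart at the floor, 40 mm at the top. The foot may lie anywhere along it.
- pivot (a point): where the cradle's tilt axis (along y) crosses the middle plane of the seat: 40 mm from the seat along its z, 135 mm above the desk. With the foot flat on the seat the barrel's axis runs through this point. The cradle hangs by an L-shaped arm from the pivot at its right; the arm's inner face is 76 mm to the right (-y) of this point.
- cradle_front (a point): upper, far end of the seat's floor, 50 mm ahead of the seat's middle along x; axes as the seat's. The gimbal head is dark steel and fixed: foot plate 140 x 160 mm, 14 mm thick, under the cradle; one upright, 36 mm deep, 89 to 111 mm to the right (-y) of the seat's middle, 157 mm high, knob on its outside.
- cradle (a joint): tilt of the cradle in rad: 0 level, positive with its far end raised; starts at 0.40 to 0.54, stops at -0.1 and 0.95; friction of the pivot (0.065 N m) holds it where it is set. With the scope in it, it holds if the balance point is within about 8 mm of the pivot along the barrel for the heaviest scope, 12 mm for a middling one; otherwise it tips with the heavy end.
- notebook: bystander, to be left where it is: cloth-bound notebook, 105 x 140 x 16 mm; origin in the middle of its underside
- mint_tin: bystander, to be left where it is: small tin, 98 x 62 x 21 mm; origin in the middle of its underside
- calculator: bystander, to be left where it is: pocket calculator, 128 x 78 x 14 mm; origin in the middle of its underside
- eraser: bystander, to be left where it is: block eraser, 60 x 24 x 13 mm; origin in the middle of its underside
- stapler: bystander, to be left where it is: desk stapler, 145 x 36 x 43 mm; origin in the middle of its underside
- clip_tub: bystander, to be left where it is: round tub of paper clips, 62 mm across, 42 mm high; origin in the middle of its underside
Mind the look-alikes: they are no part of the job. There is more than one size of the scope; the job needs the larger.

How it is judged:
By the outcome, as a careful person would: the job done as asked, in the order asked, and still so for the second after the job is handed in, with the robot touching nothing.
It also fails if it takes over 48 s, if anything falls off the work surface, if the arm or the gripper's body presses on something with over 40 N, if the wrist force passes 120 N, or if a joint passes its speed limit or range.

## Working session

There is one attempt and no reset: what is moved stays moved. The work goes in short steps, Python scripts to look and compute and a tool call to move; the robot and the scene stay as the last step left them, time stands still between calls to the robot, and variables do not carry over. Pictures are saved under pics/ and viewed, at most 10 in all, crops included, and the job is handed in when it is done.

Besides the shell and the picture viewer there is one more tool, called after "Emit:" as name(argument=value, ...) on one line, values as JSON. step_arm: Moves the arm, as the interface text tells. Its arguments: {"type":"object","properties":{"grip":{"type":"array","items":{"type":"number"}},"dp":{"type":"array","items":{"type":"array","items":{"type":"number"}}},"turn":{"type":"array","items":{"type":"array","items":{"type":"number"}}},"squeeze":{"type":"number"}},"required":["grip","dp","turn"]}

```bash
mkdir -p pics; ls
python3 - <<'E'
from rig import robot
import cv2,numpy as np
print(robot.get_state())
ims=[]
for c in ["scene","side"]:
    f=robot.grab_frame(c); cv2.imwrite(f"pics/{c}0.png",f["pixels"]); print(c,f["intrinsics"],f["k1"],np.round(f["cam_to_world"],3).tolist())
    for t in ["scope","scope_mid","scope_nose","cradle_seat","pivot","cradle_front","notebook","stapler","clip_tub","mint_tin","calculator","eraser"]:
        print(t,[(round(d["score"],2),np.round(d["location"],3).tolist()) for d in robot.spot_in(t,c)][:4])
E
```

```text
pics
{'time': 0.0, 'q': array([ 7.53779692e+01,  2.02616474e+01,  9.36282176e+01, -1.48242113e-03,
        6.61882006e+01, -1.36562500e-01]), 'qd': array([ 0.07796155,  0.09157152,  0.02495719, -0.00779408,  0.08995561,
       -0.07420152]), 'tau': array([ 2.14698433e-03, -6.05237174e+01, -3.42072415e+01,  1.76456401e-04,
        9.32503841e-03, -4.22856954e-05]), 'tool_pos': array([0.15621377, 0.60467978, 0.23057724]), 'ee_rot': array([-1.79921931e+02,  1.16934513e-03,  1.65515132e+02]), 'contact_force': array([0.92739215, 0.46698886, 0.57713013]), 'ft_torque': array([-0.03309379, -0.01762208,  0.00055486]), 'gripper_force': 0.0, 'finger_gap': 0.0851541328655989}
scene [[506.65467307   0.         323.79662793]
 [  0.         506.65467307 196.91025608]
 [  0.           0.           1.        ]] -0.052073974511707824 [[0.642, -0.359, 0.678, -0.578], [-0.767, -0.298, 0.568, -0.813], [-0.002, -0.884, -0.467, 0.872], [0.0, 0.0, 0.0, 1.0]]
scope [(0.72, [0.498, 0.075, 0.051])]
scope_mid [(0.7, [0.493, 0.072, 0.056])]
scope_nose [(0.86, [0.49, 0.073, 0.056])]
cradle_seat [(0.65, [0.568, -0
[... 664 characters left out ...]
1, -0.827, -0.562, 0.796], [0.0, 0.0, 0.0, 1.0]]
scope [(0.75, [0.433, 0.62, 0.042]), (0.68, [0.502, 0.105, 0.049]), (0.21, [0.729, -0.325, 0.012])]
scope_mid [(0.87, [0.503, 0.103, 0.05]), (0.66, [0.439, 0.617, 0.043]), (0.46, [0.438, 0.316, 0.018])]
scope_nose [(0.98, [0.433, 0.621, 0.042]), (0.64, [0.508, 0.1, 0.048])]
cradle_seat [(0.57, [0.567, -0.161, 0.107])]
pivot [(0.64, [0.569, -0.161, 0.108])]
cradle_front [(0.87, [0.566, -0.16, 0.104])]
notebook [(0.93, [0.725, -0.326, 0.016])]
stapler [(0.59, [0.432, 0.441, 0.027]), (0.36, [0.503, 0.099, 0.051])]
clip_tub [(0.76, [0.702, 0.013, 0.03])]
mint_tin [(0.69, [0.439, 0.318, 0.019])]
calculator [(0.75, [0.392, -0.232, 0.009])]
eraser []
```

View pics/scene0.png

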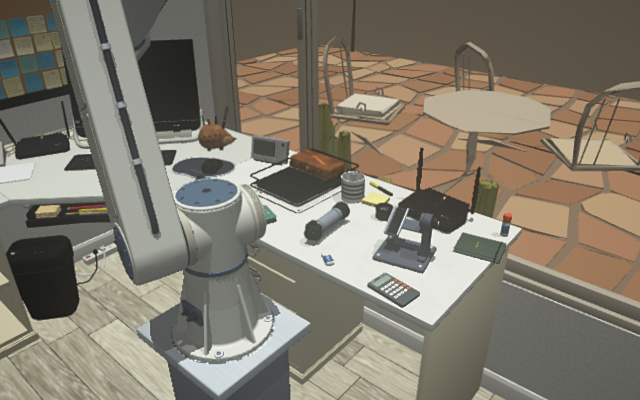

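View pics/side0.png

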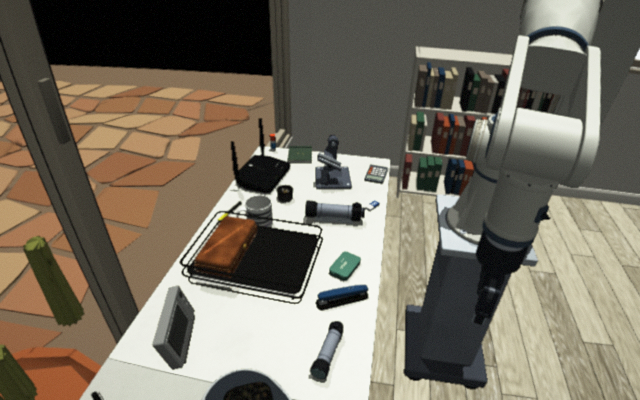

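The two scopes are at side (335,211), also seen at scene (327,222), and side (327,350). Other candidates are the stapler at side (342,296) and the calculator, which don't look like a scope. I'll measure both scopes and crop them.

```bash
cat > h.py <<'E'
from rig import robot
import cv2,numpy as np
from scipy.spatial.transform import Rotation as R
def T_tool(s):
    T=np.eye(4);T[:3,:3]=R.from_euler('xyz',s["ee_rot"],degrees=True).as_matrix();T[:3,3]=s["tool_pos"];return T
def grab(c):
    s=robot.get_state();f=robot.grab_frame(c)
    f["T"]=T_tool(s)@f["tool_from_camera"] if c=="wrist" else f["cam_to_world"]
    return f
def proj(f,P):
    P=np.atleast_2d(P);Ti=np.linalg.inv(f["T"]);p=P@Ti[:3,:3].T+Ti[:3,3]
    s=p[:,:2]/p[:,2:];s=s*(1+f["k1"]*(s**2).sum(1,keepdims=True))
    return s@f["intrinsics"][:2,:2].T+f["intrinsics"][:2,2]
def ray(f,uv):
    s0=(np.atleast_2d(uv)-f["intrinsics"][:2,2])/np.diag(f["intrinsics"])[:2];s=s0.copy()
    for _ in range(10): s=s0/(1+f["k1"]*(s**2).sum(1,keepdims=True))
    return np.c_[s,np.ones(len(s))]@f["T"][:3,:3].T
def onz(f,uv,z):
    d=ray(f,uv);o=f["T"][:3,3];return o+d*((z-o[2])/d[:,2])[:,None]
E
python3 - <<'E'
from h import *
f=grab("side")
big=[]
im=f["pixels"]
for ms in robot.regions_of("scope","side"):
    m=ms["mask"]; ys,xs=np.nonzero(m)
    if len(xs)<20: continue
    r=cv2.minAreaRect(np.c_[xs,ys].astype(np.float32)); b=cv2.boxPoints(r)
    e=[((b[i]+b[(i+1)%4])/2) for i in range(4)]
    W=onz(f,np.array(e),0.045); 
    print(round(ms["score"],2),len(xs),r, np.linalg.norm(W[0]-W[2]),np.linalg.norm(W[1]-W[3]))
a=cv2.resize(im[185:245,290:390],(700,420),interpolation=cv2.INTER_CUBIC)
b=cv2.resize(im[315:385,290:390],(245*10//7*2,490)[:2],interpolation=cv2.INTER_CUBIC)
a=cv2.resize(im[180:240,290:390],(500,300),interpolation=cv2.INTER_CUBIC);b=cv2.resize(im[320:380,280:380],(500,300),interpolation=cv2.INTER_CUBIC)
cv2.imwrite("pics/crop1.png",np.vstack([a,b]))
w=grab("wrist");cv2.imwrite("pics/w0.png",w["pixels"]);print(w["intrinsics"],w["tool_from_camera"])
E
```

```text
0.83 936 ((328.1871032714844, 349.5841979980469), (18.876773834228516, 61.007545471191406), 24.227745056152344) 0.042669187244922135 0.15493549388810798
0.77 1062 ((334.5440368652344, 212.10568237304688), (59.077049255371094, 21.25006866455078), 1.3322197198867798) 0.19546328431935367 0.11917310428823095
0.58 358 ((375.59613037109375, 173.51922607421875), (21.37666130065918, 18.8271484375), 11.309932708740234) 0.08339639398143076 0.14531350840103913
[[328.79925514   0.         320.81922393]
 [  0.         328.79925514 198.30110601]
 [  0.           0.           1.        ]] [[ 6.97592736e-04 -9.58983616e-01 -2.83460645e-01  7.05401967e-02]
 [ 9.99999746e-01  6.27209279e-04  3.39056368e-04 -8.48824653e-04]
 [-1.47360355e-04 -2.83460809e-01  9.58983810e-01 -1.43322768e-01]
 [ 0.00000000e+00  0.00000000e+00  0.00000000e+00  1.00000000e+00]]
```

View pics/crop1.png

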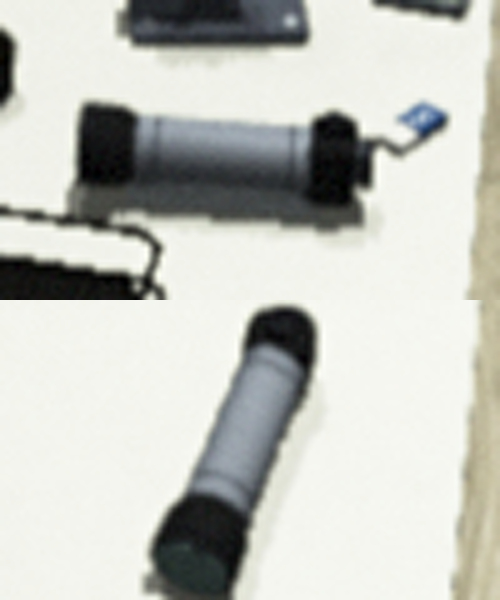

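Top crop (side px 335,211): about 195 mm long, hood to the left (away from the robot), so this is the larger scope. The bottom one (327,350) measures about 155 mm and is the decoy. I'll move the wrist camera over the large one.

Emit:
step_arm(grip=[0,0,0,0,0,0,0,0,0,0,0,0,0,0,0,0,0,0,0,0], dp=[[-2.72,-2.44,-0.1],[-2.72,-2.44,-0.1],[-2.72,-2.44,-0.1],[-2.72,-2.44,-0.1],[-2.72,-2.44,-0.1],[-2.72,-2.44,-0.1],[-2.72,-2.44,-0.1],[-2.72,-2.44,-0.1],[-2.72,-2.44,-0.1],[-2.72,-2.44,-0.1],[-2.72,-2.44,-0.1],[-2.72,-2.44,-0.1],[-2.72,-2.44,-0.1],[-2.72,-2.44,-0.1],[-2.72,-2.44,-0.1],[-2.72,-2.44,-0.1],[-2.72,-2.44,-0.1],[0,0,0],[0,0,0],[0,0,0]], turn=[[0,0,0],[0,0,0],[0,0,0],[0,0,0],[0,0,0],[0,0,0],[0,0,0],[0,0,0],[0,0,0],[0,0,0],[0,0,0],[0,0,0],[0,0,0],[0,0,0],[0,0,0],[0,0,0],[0,0,0],[0,0,0],[0,0,0],[0,0,0]])

```text
time: 3.12
tool_pos: [0.4999, 0.0878, 0.2481]
ee_rot: [180.0, -0.0, 165.5]
contact_force: [0.4, 0.0, 1.4]
finger_gap: 0.0853
gripper_force: 0.0
```

Run:
```python
from h import *
f=grab("wrist"); cv2.imwrite("pics/w1.png",f["pixels"])
s=robot.get_state(); print(s["time"],s["tool_pos"],s["ee_rot"],s["q"],s["contact_force"],s["ft_torque"])
for t in ["scope_mid","scope_nose","cradle_seat","pivot","cradle_front"]:
    for d in robot.regions_of(t,"wrist")[:2]:
        ys,xs=np.nonzero(d["mask"]); print(t,round(d["score"],2),len(xs),cv2.minAreaRect(np.c_[xs,ys].astype(np.float32)))
    print(t,[(round(d["score"],2),np.round(d["location"],3).tolist()) for d in robot.spot_in(t,"wrist")][:2])
```

```text
3.1667 [0.4997182  0.08839139 0.24814907] [ 1.79994400e+02 -3.41646434e-02  1.65526573e+02] [ 9.84856074e+00  8.71784506e+00  1.06657663e+02  2.12163501e-02
  6.46533197e+01 -6.56870979e+01] [ 0.0265896  -0.08986892  0.08621987] [ 0.01560829  0.00529115 -0.00760552]
scope_mid 0.47 5438 ((38.456993103027344, 145.16220092773438), (68.41006469726562, 89.44970703125), 80.40686798095703)
scope_mid [(0.96, [0.501, 0.086, 0.06]), (0.53, [0.56, -0.156, 0.097])]
scope_nose 0.87 8139 ((319.02740478515625, 175.73971557617188), (189.8407440185547, 50.327693939208984), 69.44395446777344)
scope_nose [(0.85, [0.497, 0.088, 0.06])]
cradle_seat 0.82 5377 ((78.47442626953125, 306.65924072265625), (67.06200408935547, 160.62637329101562), 61.26020431518555)
cradle_seat 0.62 1830 ((292.01849365234375, 327.58782958984375), (46.49732971191406, 47.093448638916016), 6.519801616668701)
cradle_seat [(0.58, [0.561, -0.159, 0.099])]
pivot 0.96 5126 ((78.03810119628906, 306.04229736328125), (66.45445251464844, 159.4299774169922), 62.02052307128906)
pivot [(0.92, [0.562, -0.16, 0.099])]
cradle_front 0.61 5218 ((78.31266784667969, 304.88702392578125), (66.30256652832031, 159.12042236328125), 62.7004280090332)
cradle_front [(0.82, [0.562, -0.159, 0.1])]
```

View pics/w1.png

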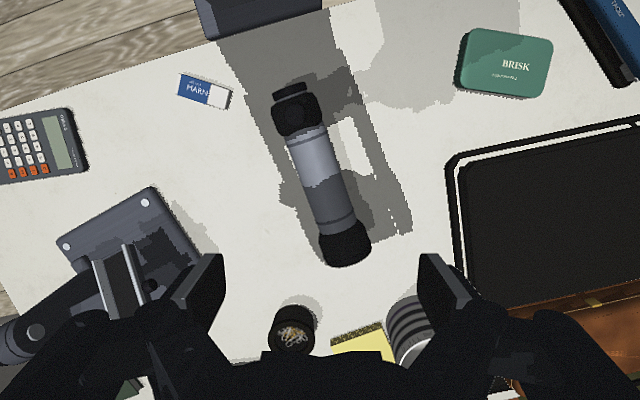

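The view shows the scope from the eyepiece at (291,90) to the hood at (347,250), the cradle at lower left, and the clip tub at (293,325), clear of the scope. I'll fit the scope pose by silhouette, then look at the cradle.

Emit:
step_arm(grip=[0,0,0,0,0,0,0,0,0,0], dp=[[-1.7,-3.17,-0.86],[-1.7,-3.17,-0.86],[-1.7,-3.17,-0.86],[-1.7,-3.17,-0.86],[-1.7,-3.17,-0.86],[-1.7,-3.17,-0.86],[-1.7,-3.17,-0.86],[0,0,0],[0,0,0],[0,0,0]], turn=[[0,0,3],[0,0,3],[0,0,3],[0,0,3],[0,0,3],[0,0,0],[0,0,0],[0,0,0],[0,0,0],[0,0,0]])

```text
time: 4.5
tool_pos: [0.5225, -0.1616, 0.3082]
ee_rot: [180.0, -0.0, 150.5]
contact_force: [0.5, 1.2, -0.0]
finger_gap: 0.0854
gripper_force: 0.0
```

Run:
```python
from h import *
from scipy.optimize import minimize
f=grab("wrist"); cv2.imwrite("pics/w2.png",f["pixels"]); cv2.imwrite("pics/w2c.png",cv2.resize(f["pixels"][60:260,200:440],(720,600),interpolation=cv2.INTER_CUBIC))
s=robot.get_state(); print(s["time"],s["tool_pos"],s["ee_rot"]); np.savez("w2.npz",T=f["T"])
for t in ["cradle_seat"]:
    for d in robot.regions_of(t,"wrist")[:1]:
        ys,xs=np.nonzero(d["mask"]); print(t,round(d["score"],2),xs.min(),xs.max(),ys.min(),ys.max())
# scope fit in scene and side (current pics; wrist mask from first pose is recomputed by hand below)
a=np.linspace(0,2*np.pi,24,endpoint=False)
def cyl(x0,x1,r,zc=0): return np.array([[x,r*np.cos(t),zc+r*np.sin(t)] for x in(x0,x1) for t in a])
def box(x0,x1,y,z0,z1): return np.array([[x,yy,z] for x in(x0,x1) for yy in(-y,y) for z in(z0,z1)])
parts=[cyl(-.055,.058,.0225),cyl(.058,.098,.0285),box(-.089,-.055,.024,-.025,.025),cyl(-.1,-.089,.016),box(-.065,.065,.013,-.04,-.031)]
def sil(f,p):
    m=np.zeros((400,640),np.uint8);c,sn=np.cos(p[2]),np.sin(p[2])
    Rm=np.array([[c,-sn,0],[sn,c,0],[0,0,1]])
    for P in parts:
        uv=proj(f,P@Rm.T+[p[0],p[1],.04]); h=cv2.convexHull(np.round(uv*16).astype(np.int32)); cv2.fillConvexPoly(m,h,1,cv2.LINE_8,4)
    return m>0
import sys
T1=np.eye(4);T1[:3,:3]=R.from_euler('xyz',[180,0,165.52],degrees=True).as_matrix();T1[:3,3]=[.4998,.0881,.2481]
im=cv2.imread("pics/w1.png");f1=dict(f);f1["T"]=T1@f["tool_from_camera"]
p0=[.5,.087,.0]
# mask at first pose by grabCut seeded with a first guess
g=sil(f1,[.5,.087,0]).astype(np.uint8)
M=np.full(g.shape,cv2.GC_BGD,np.uint8);M[cv2.dilate(g,np.ones((35,35)))>0]=cv2.GC_PR_BGD;M[g>0]=cv2.GC_PR_FGD;M[cv2.erode(g,np.ones((15,15)))>0]=cv2.GC_FGD
cv2.grabCut(im,M,None,np.zeros((1,65)),np.zeros((1,65)),5,cv2.GC_INIT_WITH_MASK)
mk=(M==1)|(M==3)
def fit(f,mk,name):
    c=lambda p:-(sil(f,p)&mk).sum()/(sil(f,p)|mk).sum()
    r=min((minimize(c,[.5+dx,.087,an],method="Nelder-Mead",options=dict(initial_simplex=[[.5+dx,.087,an],[.51+dx,.087,an],[.5+dx,.097,an],[.5+dx,.087,an+.1]])) for dx in(-.01,.005) for an in(-.1,0.05)),key=lambda r:r.fun)
    print(name,r.x,np.degrees(r.x[2]),r.fun); return r.x
p=fit(f1,mk,"w1")
o=im.copy();o[mk]=o[mk]//2+np.array([0,127,0],np.uint8);cs,_=cv2.findContours(sil(f1,p).astype(np.uint8),0,2);cv2.drawContours(o,cs,-1,(0,0,255),1)
crop=cv2.resize(o[70:290,220:420],(540,594))
for c in ["scene","side"]:
    fc=grab(c);ms=[d["mask"] for d in robot.regions_of("scope",c)]
    if ms:
        k=max(ms,key=lambda m:(m&sil(fc,p)).sum()); fit(fc,k,c)
cv2.imwrite("pics/fit1.png",crop)
```

```text
4.55 [ 0.52249511 -0.16100223  0.30805164] [ 1.79987455e+02 -5.58908738e-02  1.50528972e+02]
cradle_seat 0.94 272 402 146 260
w1 [0.50593381 0.084597   0.05212869] 2.986753738781233 -0.7017907478030178
scene [0.51234309 0.09035988 0.12843098] 7.358553331471516 -0.919917864476386
side [0.50336175 0.08794089 0.10112242] 5.793888085993248 -0.9141630901287554
```

View pics/w2.png

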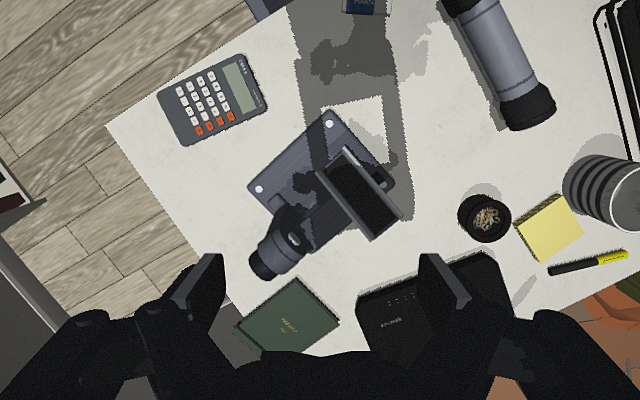

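View pics/fit1.png

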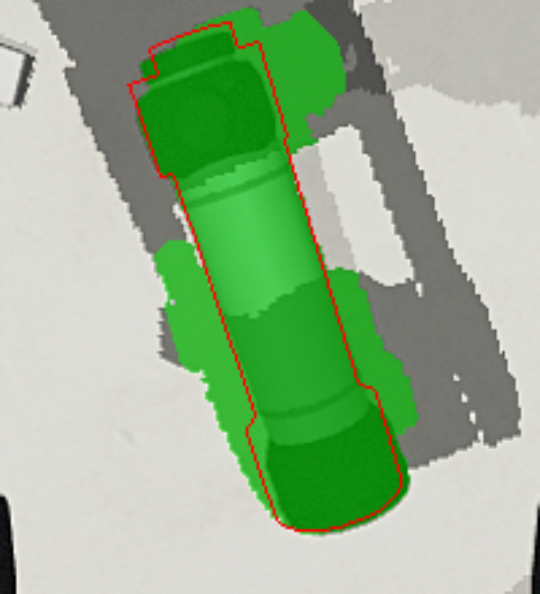

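The cradle's seat is the dark channel from about (320,160) to (400,225), and it is yawed relative to the desk. The grabCut mask leaked into the shadow, so for the scope I'll use network masks. Zooming on the cradle for corner points.

Run:
```python
import cv2
im=cv2.imread("pics/w2.png")[100:260,240:420]
im=cv2.convertScaleAbs(im,alpha=1.8,beta=20)
o=cv2.resize(im,None,fx=3.75,fy=3.75,interpolation=cv2.INTER_CUBIC)
for i in range(0,180,20): cv2.putText(o,str(240+i),(int(i*3.75),10),0,.35,(0,0,255));cv2.line(o,(int(i*3.75),12),(int(i*3.75),18),(0,0,255))
for i in range(0,160,20): cv2.putText(o,str(100+i),(0,int(i*3.75)+4),0,.35,(0,0,255))
cv2.imwrite("pics/cr.png",o)
```

```text
(no output)
```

View pics/cr.png

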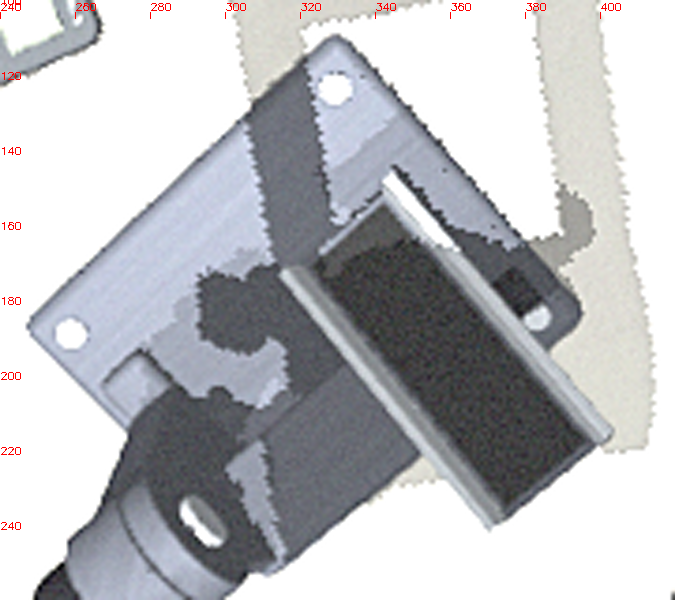

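```bash
cat > cr.py <<'E'
from h import *
from scipy.optimize import least_squares
def seatR(yaw,th): return R.from_euler('ZY',[yaw,-th]).as_matrix()
E
python3 - <<'E'
from cr import *
f=grab("wrist"); f["T"]=np.load("w2.npz")["T"]
px=np.array([[502,518],[598,438],[318,258],[384,200],[492,527],[611,436],[282,272],[388,172]])/3.75+[240,100]
def mod(p):
    t=p[4];M=np.array([[50,-17.5,0],[50,17.5,0],[-50,-17.5,0],[-50,17.5,0],[50,-20-t,7],[50,20+t,7],[-50,-20-t,7],[-50,20+t,7]])/1e3-[0,0,.04]
    return M@seatR(p[2],p[3]).T+[p[0],p[1],.135+(p[5] if len(p)>5 else 0)]
for n in (5,6):
    r=least_squares(lambda p:(proj(f,mod(p))-px).ravel(),[.56,-.157,0,.47,2,0][:n],x_scale=[.01,.01,.1,.1,1,.01][:n])
    print(r.x,np.degrees(r.x[2:4]),r.fun.reshape(-1,2).round(1).tolist())
    J=np.linalg.inv(r.jac.T@r.jac);print(np.sqrt(np.diag(J)))
# silhouette fit scope using networks in current wrist view is cut; use side/scene repeated
for c in("scene","side","wrist"):
    if c!="wrist": grab(c)
    for t in("cradle_front","cradle_seat","scope_mid"):
        d=robot.spot_in(t,c); print(c,t,[(round(x["score"],2),np.round(x["location"],3).tolist()) for x in d[:2]])
E
```

```text
[ 0.54563248 -0.14348986  0.2258444   0.56387461  1.36160867] [12.93993111 32.30763506] [[0.8, 0.5], [0.8, 1.0], [-3.7, 2.2], [1.2, -2.5], [-0.8, 0.2], [-0.6, -1.5], [1.3, -0.6], [0.9, 0.9]]
[1.39318981e-03 5.14596170e-04 8.89876075e-03 3.22384448e-02
 5.45323360e-01]
[ 0.55087113 -0.14302531  0.21874449  0.49001433  1.90532351 -0.006909  ] [12.53313611 28.07575326] [[0.9, -0.3], [0.1, 1.0], [-3.6, 2.0], [1.1, -2.3], [-0.6, -0.0], [-0.6, -1.3], [1.3, -0.2], [1.4, 1.3]]
[0.00431106 0.00068905 0.01052401 0.0721629  0.66841206 0.00462182]
scene cradle_front [(0.84, [0.565, -0.149, 0.1])]
scene cradle_seat [(0.64, [0.566, -0.147, 0.102])]
scene scope_mid [(0.63, [0.492, 0.074, 0.053])]
side cradle_front [(0.64, [0.566, -0.158, 0.106])]
side cradle_seat [(0.94, [0.57, -0.157, 0.106])]
side scope_mid [(0.9, [0.437, 0.617, 0.044]), (0.61, [0.506, 0.101, 0.049])]
wrist cradle_front [(0.85, [0.573, -0.155, 0.102])]
wrist cradle_seat [(0.86, [0.568, -0.149, 0.102])]
wrist scope_mid [(0.78, [0.52, 0.077, 0.06])]
```

Overhead, tilt is weakly determined, so I'll take a second, oblique view for it.

Emit:
step_arm(grip=[0,0,0,0,0,0,0,0,0,0,0,0,0,0,0,0,0,0,0], dp=[[1.35,-0.35,1.9],[1.35,-0.35,1.9],[1.35,-0.35,1.9],[1.35,-0.35,1.9],[1.35,-0.35,1.9],[0,0,0],[0,0,0],[0,0,0],[0,0,0],[0,0,0],[0,0,0],[0,0,0],[0,0,0],[0,0,0],[0,0,0],[0,0,0],[0,0,0],[0,0,0],[0,0,0]], turn=[[0,0,0],[0,0,0],[0,0,0],[0,0,0],[0,0,0],[0,0,-6.9],[0,0,-6.9],[0,0,-6.9],[0,0,-6.9],[0,0,-6.9],[0,0,-6.9],[0,-7,0],[0,-7,0],[0,-7,0],[0,-7,0],[0,-7,0],[0,0,0],[0,0,0],[0,0,0]])

```text
time: 6.98
tool_pos: [0.4561, -0.1411, 0.2131]
ee_rot: [179.4, 30.4, -168.0]
contact_force: [1.5, 0.6, 1.2]
finger_gap: 0.085
gripper_force: 0.0
```

Run:
```python
from cr import *
f=grab("wrist"); cv2.imwrite("pics/w3.png",f["pixels"]);np.savez("w3.npz",T=f["T"])
s=robot.get_state(); print(s["time"],s["tool_pos"],s["ee_rot"],s["q"])
uv=proj(f,[.55,-.143,.1])[0];print(uv)
x0=int(np.clip(uv[0]-100,0,440));y0=int(np.clip(uv[1]-75,0,250))
im=cv2.convertScaleAbs(f["pixels"][y0:y0+150,x0:x0+200],alpha=1.8,beta=20)
o=cv2.resize(im,None,fx=4,fy=4,interpolation=cv2.INTER_CUBIC)
for i in range(0,200,20): cv2.putText(o,str(x0+i),(i*4,10),0,.35,(0,0,255))
for i in range(0,150,20): cv2.putText(o,str(y0+i),(0,i*4+4),0,.35,(0,0,255))
cv2.imwrite("pics/cr3.png",o);print(x0,y0)
```

```text
7.0333 [ 0.45647278 -0.14095586  0.21322062] [ 179.38949042   30.43204288 -167.96096365] [ -32.40962914   -1.11456667  129.58362517   38.54305881   35.55048303
 -163.32602562]
[297.19479337 206.51638491]
197 131
```

View pics/cr3.png

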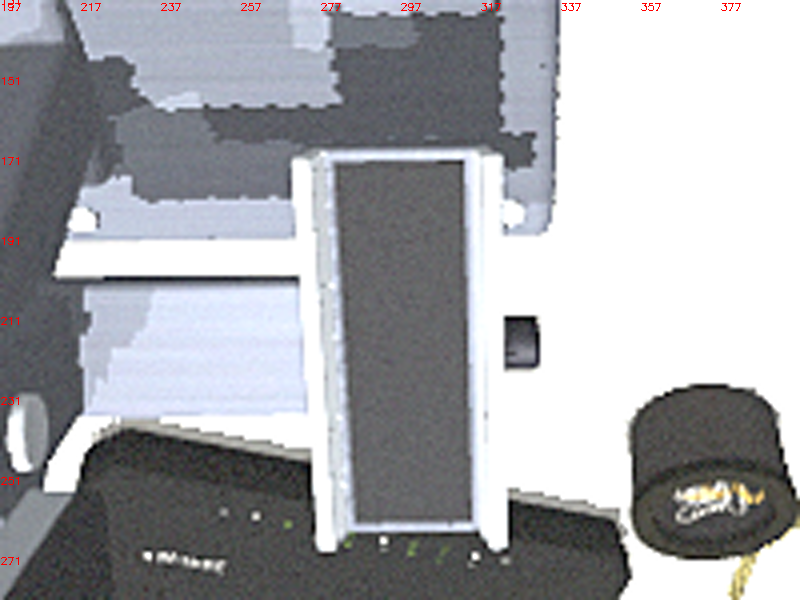

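Run:
```python
from cr import *
f=grab("wrist"); fs=[]
for n in("w2","w3"):
    g=dict(f);g["T"]=np.load(n+".npz")["T"];fs.append(g)
px=[np.array([[502,518],[598,438],[318,258],[384,200],[492,527],[611,436],[282,272],[388,172]])/3.75+[240,100],
    np.array([[352,524],[472,524],[334,160],[465,160],[318,549],[507,548],[296,157],[501,155]])/4+[197,131]]
def mod(p):
    t,L,w=p[4:7]*1e3;M=np.array([[L,-w,0],[L,w,0],[-L,-w,0],[-L,w,0],[50,-20-t,7],[50,20+t,7],[-50,-20-t,7],[-50,20+t,7]])/1e3-[0,0,.04]
    return M@seatR(p[2],p[3]).T+[p[0],p[1],.135+(p[7] if len(p)>7 else 0)]
for use in ((0,1),(1,),(0,)):
  for n in (7,8):
    r=least_squares(lambda p:np.concatenate([(proj(fs[i],mod(p))-px[i]).ravel() for i in use]),[.56,-.157,0,.47,.002,.048,.016,0][:n],x_scale=[.01,.01,.1,.1,.001,.01,.01,.01][:n],loss="soft_l1")
    print(use,r.x.round(4),np.degrees(r.x[2:4]).round(2),round(r.cost,1))
    if len(use)==2: print((r.fun.reshape(-1,8,2)).round(1).tolist())
```

```text
(0, 1) [ 0.5496 -0.1427  0.2192  0.4777  0.0024  0.0473  0.0152] [12.56 27.37] 10.6
[[[1.5, -2.5], [-2.2, 1.1], [-1.5, 2.1], [0.7, 0.1], [-0.5, 1.5], [0.8, -0.9], [0.1, -0.1], [1.5, 0.2]], [[0.0, 0.1], [0.2, -0.2], [-0.2, -0.2], [0.5, -0.6], [0.7, -0.1], [-1.2, -0.2], [0.2, -0.3], [-0.4, -0.3]]]
(0, 1) [ 0.5493 -0.1427  0.2187  0.4681  0.0023  0.0473  0.0151  0.001 ] [12.53 26.82] 10.1
[[[1.3, -2.7], [-2.4, 1.0], [-1.9, 1.8], [0.3, -0.2], [-0.6, 1.3], [0.7, -0.9], [-0.2, -0.5], [1.2, -0.1]], [[0.1, 0.2], [0.2, -0.1], [-0.2, 0.0], [0.5, -0.3], [0.7, 0.1], [-1.3, -0.1], [0.2, 0.0], [-0.5, 0.0]]]
(1,) [ 0.5498 -0.1427  0.2198  0.4786  0.003   0.0472  0.015 ] [12.59 27.42] 0.5
(1,) [ 0.5518 -0.1426  0.2218  0.5054  0.0033  0.0472  0.0152 -0.003 ] [12.71 28.96] 0.4
(0,) [ 0.5487 -0.1432  0.2251  0.4916  0.0015  0.0483  0.0163] [12.9  28.16] 7.2
(0,) [ 0.5418 -0.1437  0.2333  0.5895  0.0008  0.0478  0.0157  0.0095] [13.37 33.78] 6.8
```

The cradle fit is well constrained: pivot (0.550, -0.143), yaw 12.6°, tilt 27.4° (0.478 rad). The last joint sits near its range in this posture, so I'll flip the tool half a turn on the way back to the scope.

Emit:
step_arm(grip=[0,0,0,0,0,0,0,0,0,0,0,0,0,0,0,0,0,0,0,0], dp=[[0,0,0],[0,0,0],[0,0,0],[0,0,0],[0,0,0],[0,0,0],[0,0,0],[0,0,0],[0,0,0],[0,0,0],[0,0,0],[0,0,0],[0,0,0],[0,0,0],[0,0,0],[0,0,0],[0,0,0],[0,0,0],[0,0,0],[0,0,0]], turn=[[0,6.1,0],[0,6.1,0],[0,6.1,0],[0,6.1,0],[0,6.1,0],[0,0,6.9],[0,0,6.9],[0,0,6.9],[0,0,6.9],[0,0,6.9],[0,0,6.9],[0,0,6.9],[0,0,6.9],[0,0,6.9],[0,0,6.9],[0,0,6.9],[0,0,6.9],[0,0,6.9],[0,0,6.9],[0,0,6.9]])

```text
time: 8.75
tool_pos: [0.4567, -0.1392, 0.2126]
ee_rot: [178.2, -1.1, 88.7]
contact_force: [0.2, -0.8, 0.5]
finger_gap: 0.0853
gripper_force: 0.0
```

Emit:
step_arm(grip=[0,0,0,0,0,0,0,0,0,0,0,0,0,0,0,0,0,0,0,0], dp=[[0,0,0],[0,0,0],[0,0,0],[0,0,0],[0,0,0],[0,0,0],[0,0,0],[0,0,0],[0,0,0],[0,0,0],[0,0,0],[0,0,0],[1.0,-3.2,-0.53],[1.0,-3.2,-0.53],[1.0,-3.2,-0.53],[1.0,-3.2,-0.53],[1.0,-3.2,-0.53],[1.0,-3.2,-0.53],[1.0,-3.2,-0.53],[0,0,0]], turn=[[0,0,6.9],[0,0,6.9],[0,0,6.9],[0,0,6.9],[0,0,6.9],[0,0,6.9],[0,0,6.9],[0,0,6.9],[0,0,6.9],[0,0,6.9],[0,0,6.9],[0,0,6.9],[0,0,0],[0,0,0],[0,0,0],[0,0,0],[0,0,0],[0,0,0],[0,0,0],[0,0,0]])

```text
time: 10.42
tool_pos: [0.5022, 0.0955, 0.2576]
ee_rot: [-179.0, -2.2, 6.4]
contact_force: [0.8, 0.1, -0.0]
finger_gap: 0.0853
gripper_force: 0.0
```

Emit:
step_arm(grip=[0,0], dp=[[0,0,0],[0,0,0]], turn=[[0,0,0],[0,0,0]])

```text
time: 10.58
tool_pos: [0.4999, 0.0904, 0.2556]
ee_rot: [-179.1, -1.9, 6.3]
contact_force: [0.2, 0.2, -0.1]
finger_gap: 0.0852
gripper_force: 0.0
```

```bash
cat > fit.py <<'E'
from cr import *
from scipy.optimize import minimize
a=np.linspace(0,2*np.pi,24,endpoint=False)
def cyl(x0,x1,r,zc=0): return np.array([[x,r*np.cos(t),zc+r*np.sin(t)] for x in(x0,x1) for t in a])
def box(x0,x1,y,z0,z1): return np.array([[x,yy,z] for x in(x0,x1) for yy in(-y,y) for z in(z0,z1)])
parts=[cyl(-.055,.058,.0225),cyl(.058,.098,.0285),box(-.089,-.055,.024,-.025,.025),cyl(-.1,-.089,.016),box(-.065,.065,.013,-.04,-.031)]
def sil(f,p):
    m=np.zeros((400,640),np.uint8);c,sn=np.cos(p[2]),np.sin(p[2]);Rm=np.array([[c,-sn,0],[sn,c,0],[0,0,1]])
    for P in parts:
        uv=proj(f,P@Rm.T+[p[0],p[1],.04]);cv2.fillConvexPoly(m,cv2.convexHull(np.round(uv*16).astype(np.int32)),1,cv2.LINE_8,4)
    return m>0
def fit(f,mk,p):
    c=lambda p:-(sil(f,p)&mk).sum()/(sil(f,p)|mk).sum()
    return minimize(c,p,method="Nelder-Mead",options=dict(initial_simplex=[p,np.add(p,[.008,0,0]),np.add(p,[0,.008,0]),np.add(p,[0,0,.08])]))
E
python3 - <<'E'
from fit import *
f=grab("wrist");s=robot.get_state();print(s["time"],s["tool_pos"],s["ee_rot"],s["q"][5])
im=f["pixels"];o=im.copy()
for t in("scope","scope_nose","scope_mid"):
  for d in robot.regions_of(t,"wrist")[:2]:
    mk=d["mask"]; r=min((fit(f,mk,[.504,.089,an]) for an in(.05,.13)),key=lambda r:r.fun)
    print(t,d["score"],mk.sum(),r.x,np.degrees(r.x[2]),r.fun)
    if t!="scope" or r.fun>-.6: continue
    cs,_=cv2.findContours(mk.astype(np.uint8),0,2);cv2.drawContours(o,cs,-1,(0,255,0),1)
    cs,_=cv2.findContours(sil(f,r.x).astype(np.uint8),0,2);cv2.drawContours(o,cs,-1,(0,0,255),1)
cv2.imwrite("pics/fit4.png",cv2.resize(o[60:360,180:460],(560,600)))
E
```

```text
10.6333 [0.49966751 0.08988383 0.25554231] [-179.04110255   -1.90651898    6.22191448] 92.80499311243382
scope 0.84 8031 [0.50758107 0.08486768 0.08592216] 4.922976862435196 -0.9579579579579579
scope 0.46 6730 [0.504 0.089 0.05 ] 2.8647889756541165 0.0
scope_nose 0.83 7943 [0.50765776 0.08484727 0.08629061] 4.944087826520737 -0.9570359642770939
scope_mid 0.82 7802 [0.50829779 0.08447188 0.09586957] 5.4929216222607735 -0.9412120479012943
```

View pics/fit4.png

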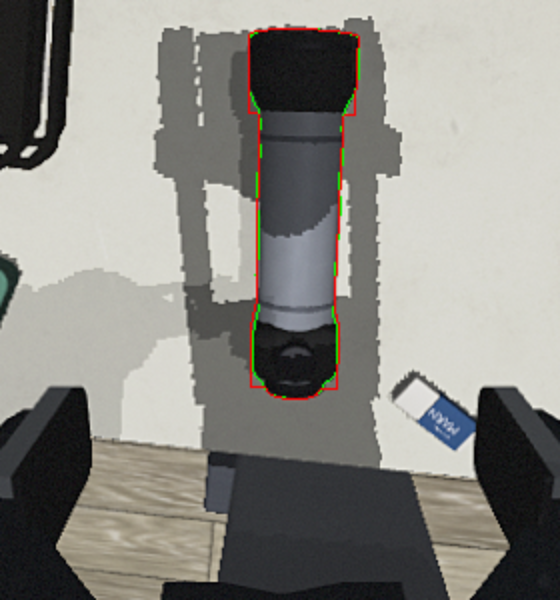

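The silhouette fit is very good (IoU 0.96): scope middle (0.5076, 0.0849), yaw 4.95°, with no bystander under the fingers.

```bash
cat > go.py <<'E'
from h import *
def go(pos,eul=None,Rm=None):
    s=robot.get_state();T=T_tool(s);Rt=R.from_euler('xyz',eul,degrees=True).as_matrix() if Rm is None else Rm
    rv=R.from_matrix(T[:3,:3].T@Rt).as_rotvec(degrees=True)
    print("t",round(s["time"],2),"turn",rv.round(2),"dp(cur axes) cm",(T[:3,:3].T@(np.array(pos)-T[:3,3])*100).round(2),"dp(target axes)",(Rt.T@(np.array(pos)-T[:3,3])*100).round(2),"q",s["q"].round(1))
E
python3 -c "
from go import *
go([.5176,.0858,.12],[180,0,4.95]);go([.5176,.0858,.016],[180,0,4.95])"
```

```text
t 10.78 turn [-1.02 -1.9   1.2 ] dp(cur axes) cm [ 1.3   0.78 13.6 ] dp(target axes) [ 1.77  0.51 13.56] q [  9.4   7.2 107.5   1.   63.3  92.8]
t 10.78 turn [-1.02 -1.9   1.2 ] dp(cur axes) cm [ 0.95  0.97 23.99] dp(target axes) [ 1.77  0.51 23.96] q [  9.4   7.2 107.5   1.   63.3  92.8]
```

Emit:
step_arm(grip=[0,0,0,0,0,0,0,0], dp=[[0,0,0],[0.44,0.13,3.4],[0.44,0.13,3.4],[0.44,0.13,3.4],[0.45,0.12,3.4],[0,0,0],[0,0,0],[0,0,0]], turn=[[-1,-1.9,1.2],[0,0,0],[0,0,0],[0,0,0],[0,0,0],[0,0,0],[0,0,0],[0,0,0]])

```text
time: 11.45
tool_pos: [0.5185, 0.0866, 0.1212]
ee_rot: [-179.9, -0.1, 5.0]
contact_force: [0.3, -0.5, 0.3]
finger_gap: 0.0855
gripper_force: 0.0
```

```bash
python3 -c "
from go import *
go([.5176,.0858,.016],[180,0,4.95])"
```

```text
t 11.45 turn [-0.06 -0.09  0.04] dp(cur axes) cm [-0.11  0.09 10.52] dp(target axes) [-0.1   0.08 10.52] q [9.300e+00 1.930e+01 1.113e+02 1.000e-01 4.930e+01 9.430e+01]
```

Emit:
step_arm(grip=[0,0,0,0,0,0.7,0.7,0.7,0.7,0.7,0.7,0.7,0.7,0.7], dp=[[-0.03,0.02,2.63],[-0.03,0.02,2.63],[-0.03,0.02,2.63],[-0.03,0.02,2.63],[0,0,0],[0,0,0],[0,0,0],[0,0,0],[0,0,0],[0,0,0],[0,0,0],[0,0,0],[0,0,0],[0,0,0]], turn=[[0,0,0],[0,0,0],[0,0,0],[0,0,0],[0,0,0],[0,0,0],[0,0,0],[0,0,0],[0,0,0],[0,0,0],[0,0,0],[0,0,0],[0,0,0],[0,0,0]], squeeze=100)

```text
time: 12.62
tool_pos: [0.5185, 0.0865, 0.0172]
ee_rot: [-179.9, -0.2, 5.0]
contact_force: [-3.4, 0.4, 14.4]
finger_gap: 0.0433
gripper_force: 99.2
```

```bash
python3 -c "
from h import *
for i in range(3):
  robot.grab_frame('side');s=robot.get_state();print(s['time'],s['tool_pos'],s['ee_rot'],s['contact_force'],s['ft_torque'],s['finger_gap'],s['gripper_force'])"
```

```text
12.6667 [0.51844044 0.08653271 0.01715291] [-179.92453377   -0.24001313    5.03994492] [-3.26793606  0.31736822 13.98624192] [-0.1226629   0.36615516 -0.02623395] 0.043074711044644685 99.24468755722046
12.7167 [0.51846465 0.08650983 0.01716903] [-179.9245182    -0.24359813    5.03774994] [-3.36208343 -0.19966462 14.4158828 ] [-0.17619942  0.35867709  0.04451627] 0.04259695847720553 99.24596428871155
12.7667 [0.51844121 0.0865339  0.01716011] [-179.92433061   -0.2420873     5.04160434] [-2.85174839 -0.14024317 14.05220573] [-0.22305511  0.36849314 -0.00273508] 0.043115849152808604 99.24489498138428
```

Emit:
step_arm(grip=[0.7,0.7,0.7,0.7,0.7,0.7,0.7,0.7,0.7,0.7], dp=[[0,0,-0.3],[0,0,-0.3],[0,0,-0.3],[0,0,-0.3],[0,0,0],[0,0,0],[0,0,0],[0,0,0],[0,0,0],[0,0,0]], turn=[[0,0,0],[0,0,0],[0,0,0],[0,0,0],[0,0,0],[0,0,0],[0,0,0],[0,0,0],[0,0,0],[0,0,0]])

```text
time: 13.6
tool_pos: [0.5166, 0.0862, 0.0264]
ee_rot: [-179.9, -0.0, 5.0]
contact_force: [0.1, -0.2, -3.8]
finger_gap: 0.0427
gripper_force: 101.7
```

```bash
python3 -c "
from h import *
F=[];M=[]
for i in range(8):
  f=grab('wrist');s=robot.get_state();F.append(s['contact_force']);M.append(s['ft_torque'])
print(s['time'],s['tool_pos'],s['ee_rot'],s['finger_gap'],s['gripper_force']);F=np.array(F);M=np.array(M);print(F.mean(0),F.std(0),M.mean(0),M.std(0))
c,sn=np.cos(np.radians(4.95)),np.sin(np.radians(4.95));m=M.mean(0);mz=m@[-sn,c,0];print('My scope',mz,'dx',mz/F.mean(0)[2])
cv2.imwrite('pics/w5.png',f['pixels'])
for d in robot.regions_of('scope','wrist')[:2]:
  ys,xs=np.nonzero(d['mask']);print(d['score'],len(xs),xs.min(),xs.max(),ys.min(),ys.max())
g=grab('side')
"
```

```text
14.0 [0.51674514 0.08618611 0.02655976] [-1.79941309e+02 -2.75114468e-02  5.03699275e+00] 0.0429081600638069 101.70728087425232
[-0.18705441  0.24152896 -4.32619152] [0.26505422 0.3941884  0.43091655] [ 0.01546463 -0.08980362 -0.00081619] [0.01714308 0.02377697 0.02225807]
My scope -0.09080307573567976 dx 0.02098914839296041
0.88 40471 234 407 44 356
```

```bash
cat > fit2.py <<'E'
from fit import *
def sil2(f,pm,yaw,pitch,roll=0):  # pitch>0 nose up
    Rm=R.from_euler('ZYX',[yaw,-pitch,roll]).as_matrix();m=np.zeros((400,640),np.uint8)
    for P in parts: cv2.fillConvexPoly(m,cv2.convexHull(np.round(proj(f,P@Rm.T+pm)*16).astype(np.int32)),1,cv2.LINE_8,4)
    return m>0
def fit2(f,mk,p,ign):
    c=lambda p:-(sil2(f,p[:3],p[3],p[4])&mk&~ign).sum()/((sil2(f,p[:3],p[3],p[4])|mk)&~ign).sum()
    S=[p]+[np.add(p,d) for d in np.diag([.006,.006,.006,.04,.06])]
    return minimize(c,p,method="Nelder-Mead",options=dict(initial_simplex=S,maxiter=600))
E
python3 - <<'E'
from fit2 import *
f=grab("wrist");mk=robot.regions_of("scope","wrist")[0]["mask"]
ign=np.zeros_like(mk)
s=robot.get_state()
# ignore image rows of the fingers
for z in (.0,): pass
t=s["tool_pos"];uv=proj(f,np.array([t+[dx,dy,dz] for dx in(-.02,.02) for dy in(-.05,.05) for dz in(0,.06)]));print(uv.round())
r0,r1=[int(np.clip(v,0,399)) for v in(uv[:,1].min(),uv[:,1].max())];ign[r0-10:r1+1]=1;print(r0,r1)
ov=None
for p0 in ([.507,.085,.05,.087,0],[.507,.085,.05,.087,.08]):
    r=fit2(f,mk,p0,ign);print(r.x.round(4),np.degrees(r.x[3:]).round(1),round(r.fun,3))
fs=grab("side");ms=robot.regions_of("scope","side")
for d in ms:
    if d["mask"][180:250].sum()>200:
        for pit in (-.1,0,.1,.15):
            m=sil2(fs,[.507,.085,.05],.087,pit);print("side",pit,(m&d["mask"]).sum()/(m|d["mask"]).sum())
E
```

```text
[[413. 303.]
 [459. 406.]
 [215. 287.]
 [160. 385.]
 [428. 230.]
 [489. 305.]
 [214. 212.]
 [151. 278.]]
211 399
[0.5074 0.0842 0.0457 0.0867 0.0206] [5.  1.2] -0.96
[0.5078 0.0832 0.0444 0.0968 0.0341] [5.5 2. ] -0.96
side -0.1 0.6993464052287581
side 0 0.7397145256087322
side 0.1 0.71900826446281
side 0.15 0.7027914614121511
```

Scope level within about 1-2° and fully lifted: 0.44 kg, balance point about 21 mm behind this grip (x ≈ -11 mm). I'll set it down and shift the grip.

Emit:
step_arm(grip=[0.7,0.7,0.7,0.7,0.7,0.2,0.2,0.2,0.2,0.2,0.2,0.7,0.7,0.7,0.7,0.7,0.7,0.7], dp=[[0,0,0.3],[0,0,0.3],[0,0,0.3],[0,0,0.1],[0,0,0],[0,0,0],[0,0,0],[0,0,0],[-0.7,0,0],[-0.7,0,0],[-0.7,0,0],[0,0,0],[0,0,0],[0,0,0],[0,0,0],[0,0,0],[0,0,0],[0,0,0]], turn=[[0,0,0],[0,0,0],[0,0,0],[0,0,0],[0,0,0],[0,0,0],[0,0,0],[0,0,0],[0,0,0],[0,0,0],[0,0,0],[0,0,0],[0,0,0],[0,0,0],[0,0,0],[0,0,0],[0,0,0],[0,0,0]])

```text
time: 15.8
tool_pos: [0.4952, 0.0844, 0.017]
ee_rot: [-179.9, 0.1, 5.0]
contact_force: [-4.9, 0.7, 10.6]
finger_gap: 0.0427
gripper_force: 99.9
```

Emit:
step_arm(grip=[0.7,0.7,0.7,0.7,0.7,0.7,0.7,0.7,0.7,0.7], dp=[[0,0,-0.4],[0,0,-0.4],[0,0,-0.4],[0,0,-0.4],[0,0,-0.4],[0,0,0],[0,0,0],[0,0,0],[0,0,0],[0,0,0]], turn=[[0,0,0],[0,0,0],[0,0,0],[0,0,0],[0,0,0],[0,0,0],[0,0,0],[0,0,0],[0,0,0],[0,0,0]])

```text
time: 16.63
tool_pos: [0.4957, 0.0843, 0.0364]
ee_rot: [-179.9, -0.0, 5.0]
contact_force: [1.1, -0.2, -4.2]
finger_gap: 0.0425
gripper_force: 101.7
```

```bash
cat > meas.py <<'E'
from fit2 import *
F=[];M=[]
for i in range(10):
  f=grab('wrist');s=robot.get_state();F.append(s['contact_force']);M.append(s['ft_torque'])
print(s['time'],s['tool_pos'],s['ee_rot'],s['finger_gap'],s['gripper_force']);F=np.mean(F,0);M=np.mean(M,0);print(F,M)
T=T_tool(s);Mt=T[:3,:3].T@M;print("tool moment",Mt,"dx of COM fwd of grip (mm)",1e3*(M@[-np.sin(.0864),np.cos(.0864),0])/-F[2])
mk=robot.regions_of("scope","wrist")[0]["mask"];t=s["tool_pos"]
uv=proj(f,np.array([t+[dx,dy,dz] for dx in(-.02,.02) for dy in(-.05,.05) for dz in(0,.06)]));ign=np.zeros_like(mk);ign[int(np.clip(uv[:,1].min()-10,0,399)):]=1
z0=t[2]-.0172+.04
for pit in(0,.06):
    r=fit2(f,mk,[.507,.085,z0,.087,pit],ign);print(r.x.round(4),np.degrees(r.x[3:]).round(1),round(r.fun,3))
E
python3 meas.py
```

```text
17.1333 [0.49583411 0.08433587 0.03654155] [-1.79940805e+02 -2.67078275e-02  5.03580661e+00] 0.04299626135650944 101.71280264854431
[ 0.01976839 -0.1392866  -4.3982617 ] [ 0.00897142  0.00379542 -0.00517728]
tool moment [ 0.00926754 -0.00298792  0.00518469] dx of COM fwd of grip (mm) 0.6837019340212082
[ 0.5142  0.0848  0.0608  0.0844 -0.0302] [ 4.8 -1.7] -0.982
[0.5146 0.0847 0.0566 0.0863 0.0398] [4.9 2.3] -0.978
```

The moment is now essentially zero (balance about 0.7 mm from the grip). Lifting level, well clear.

Emit:
step_arm(grip=[0.7,0.7,0.7,0.7,0.7,0.7,0.7,0.7,0.7,0.7,0.7,0.7,0.7], dp=[[0,0,-1],[0,0,-2],[0,0,-2],[0,0,-2],[0,0,-2],[0,0,-2],[0,0,-2],[0,0,-2],[0,0,-1],[0,0,-0.5],[0,0,0],[0,0,0],[0,0,0]], turn=[[0,0,0],[0,0,0],[0,0,0],[0,0,0],[0,0,0],[0,0,0],[0,0,0],[0,0,0],[0,0,0],[0,0,0],[0,0,0],[0,0,0],[0,0,0]])

```text
time: 18.27
tool_pos: [0.495, 0.084, 0.2004]
ee_rot: [-179.9, 0.1, 5.0]
contact_force: [-0.2, 0.6, -4.8]
finger_gap: 0.0429
gripper_force: 102.1
```

```bash
cat > place.py <<'E'
from go import *
import sys
yaw,th=np.radians(12.6),np.radians(27.4);S=R.from_euler('ZY',[yaw,-th]).as_matrix()
Rt=S@np.diag([1,-1,-1]);piv=np.array([.5497,-.1427,.135])
for h in map(float,sys.argv[1:]): print(h,end=" ");go(piv+S[:,2]*(-.023+h),Rm=Rt)
E
python3 place.py .06 0; python3 meas.py | head -3; sed -i 's/.0864/.22/g' meas.py
```

```text
0.06 t 18.27 turn [ 1.75 27.44 -7.43] dp(cur axes) cm [ 1.78 23.29  3.23] dp(target axes) [-2.66 23.32  2.29] q [9.400e+00 1.130e+01 1.102e+02 1.000e-01 5.860e+01 9.440e+01]
0.0 t 18.27 turn [ 1.75 27.44 -7.43] dp(cur axes) cm [ 4.52 22.93  8.56] dp(target axes) [-2.66 23.32  8.29] q [9.400e+00 1.130e+01 1.102e+02 1.000e-01 5.860e+01 9.440e+01]
18.7667 [0.49573304 0.08415767 0.20146994] [-1.79940954e+02 -1.95139756e-02  5.03703230e+00] 0.042820812235421155 102.11308479309082
[ 0.03804036  0.10953446 -4.34312504] [-0.00761354 -0.00793295  0.01895128]
tool moment [-0.00827419  0.00721431 -0.01896154] dx of COM fwd of grip (mm) -1.6684687731984917
```

Emit:
step_arm(grip=[0.7,0.7,0.7,0.7,0.7,0.7,0.7,0.7,0.7,0.7,0.7,0.7,0.7,0.7], dp=[[0.1,1,0],[0.18,2.2,0],[0.18,2.2,0],[0.18,2.2,0],[0.18,2.2,0],[0.18,2.2,0],[0.18,2.2,0],[0.18,2.2,0],[0.18,2.2,0],[0.14,2.2,0],[0.1,1.5,0],[0.1,1,0],[0,0,0],[0,0,0]], turn=[[0,0,0],[0,0,0],[0,0,0],[0,0,0],[0,0,0],[0,0,0],[0,0,0],[0,0,0],[0,0,0],[0,0,0],[0,0,0],[0,0,0],[0,0,0],[0,0,0]])

```text
time: 19.98
tool_pos: [0.5347, -0.1466, 0.2012]
ee_rot: [-179.9, -0.0, 5.0]
contact_force: [-0.8, 0.1, -5.2]
finger_gap: 0.0431
gripper_force: 102.4
```

Emit:
step_arm(grip=[0.7,0.7,0.7,0.7,0.7,0.7,0.7,0.7,0.7,0.7,0.7,0.7,0.7,0.7,0.7,0.7], dp=[[0,0,0],[0,0,0],[0,0,0],[0,0,0],[0,0,0],[0,0,0],[0,0,0],[0,0,0],[0,0,0],[0,0,0],[0,0,0],[0,0,0],[0,0,0],[0,0,0],[0,0,0],[0,0,0]], turn=[[0.12,1.96,-0.53],[0.12,1.96,-0.53],[0.12,1.96,-0.53],[0.12,1.96,-0.53],[0.12,1.96,-0.53],[0.12,1.96,-0.53],[0.12,1.96,-0.53],[0.12,1.96,-0.53],[0.12,1.96,-0.53],[0.12,1.96,-0.53],[0.12,1.96,-0.53],[0.12,1.96,-0.53],[0.12,1.96,-0.53],[0.12,1.96,-0.53],[0,0,0],[0,0,0]])

```text
time: 21.32
tool_pos: [0.5343, -0.1456, 0.2011]
ee_rot: [180.0, -27.4, 12.6]
contact_force: [0.3, -0.7, -3.6]
finger_gap: 0.0428
gripper_force: 102.3
```

```bash
python3 place.py .03 .01 0; python3 meas.py
```

```text
0.03 t 21.32 turn [ 0.03 -0.02 -0.02] dp(cur axes) cm [-1.65  0.05  5.89] dp(target axes) [-1.65  0.06  5.89] q [-25.5   7.  121.4  31.1  33.4  28.4]
0.01 t 21.32 turn [ 0.03 -0.02 -0.02] dp(cur axes) cm [-1.65  0.05  7.89] dp(target axes) [-1.65  0.06  7.89] q [-25.5   7.  121.4  31.1  33.4  28.4]
0.0 t 21.32 turn [ 0.03 -0.02 -0.02] dp(cur axes) cm [-1.65  0.05  8.89] dp(target axes) [-1.65  0.06  8.89] q [-25.5   7.  121.4  31.1  33.4  28.4]
21.8167 [ 0.53502814 -0.14623002  0.20131289] [179.92049003 -27.50150098  12.61333347] 0.042722065094998984 102.34141230583191
[ 0.12977019 -0.07022126 -3.66651624] [-0.11726587  0.4646364   0.01094195]
tool moment [-0.00645432 -0.47900799 -0.01636079] dx of COM fwd of grip (mm) 130.64945820489874
[0.507  0.085  0.2241 0.087  0.    ] [5. 0.] 0.0
[0.507  0.085  0.2241 0.087  0.06  ] [5.  3.4] 0.0
```

Emit:
step_arm(grip=[0.7,0.7,0.7,0.7,0.7,0.7,0.7,0.7], dp=[[-0.85,0,0],[-0.85,0,1],[0,0,1.5],[0,0,1.5],[0,0,1.3],[0,0,0.6],[0,0,0],[0,0,0]], turn=[[0,0,0],[0,0,0],[0,0,0],[0,0,0],[0,0,0],[0,0,0],[0,0,0],[0,0,0]])

```text
time: 22.53
tool_pos: [0.5465, -0.1437, 0.1409]
ee_rot: [179.9, -27.5, 12.6]
contact_force: [-0.6, 0.5, -4.0]
finger_gap: 0.0427
gripper_force: 102.4
```

```bash
python3 place.py .01 0
python3 - <<'E'
from fit2 import *
f=grab("wrist");s=robot.get_state();T=T_tool(s);S=T[:3,:3]@np.diag([1,-1,-1])
c=T[:3,3]+S[:,2]*.023
mk=robot.regions_of("scope","wrist")[0]["mask"]
def uvx(x): return proj(f,np.array([c+S@np.array([x,y,z]) for y in(-.05,.05) for z in(-.02,.03)]))[:,1]
ign=np.zeros_like(mk);ign[int(np.clip(uvx(.022).min()-5,0,399)):]=1
for off in(.012,.018):
  for dp in(0,-.05,.05):
    r=fit2(f,mk,[*(c+S[:,0]*off),.22,.478+dp],ign)
    print("fit",np.round(S.T@(r.x[:3]-c)*1e3,1),np.degrees(r.x[3:]).round(1),round(r.fun,3))
# fixed position along tool, only offset+pitch
def cost(p): 
    m=sil2(f,c+S@np.array([p[0]*np.cos(p[1]),0,p[0]*np.sin(p[1])]),np.radians(12.6),.478+p[1]);return -(m&mk&~ign).sum()/((m|mk)&~ign).sum()
g=[(cost((o,b)),o,b) for o in np.arange(.006,.026,.002) for b in np.radians(np.arange(-5,5.5,1))];g.sort();print([(round(a,3),round(o,3),round(np.degrees(b),1)) for a,o,b in g[:5]])
cv2.imwrite("pics/w6.png",f["pixels"])
for n in("scene","side"): cv2.imwrite(f"pics/{n}6.png",grab(n)["pixels"])
E
```

```text
0.01 t 22.53 turn [ 0.05 -0.07 -0.  ] dp(cur axes) cm [ 0.02 -0.03  1.98] dp(target axes) [ 0.03 -0.03  1.98] q [-24.6  13.8 123.1  39.5  26.   19.5]
0.0 t 22.53 turn [ 0.05 -0.07 -0.  ] dp(cur axes) cm [ 0.02 -0.03  2.98] dp(target axes) [ 0.03 -0.03  2.98] q [-24.6  13.8 123.1  39.5  26.   19.5]
fit [17.5 -1.1  0.6] [12.4 25.9] -0.983
fit [16.4 -1.1 -0. ] [12.4 26.3] -0.982
fit [18.4 -1.  -0.5] [12.2 27.2] -0.982
fit [19.8 -1.2 -1.3] [12.5 28.6] -0.98
fit [18.9 -1.1  0.2] [12.4 26.3] -0.983
fit [19.1 -1.4 -4.2] [12.8 31.4] -0.977
[(np.float64(-0.947), np.float64(0.018), np.float64(-1.0)), (np.float64(-0.947), np.float64(0.018), np.float64(-2.0)), (np.float64(-0.947), np.float64(0.018), np.float64(0.0)), (np.float64(-0.947), np.float64(0.016), np.float64(-2.0)), (np.float64(-0.947), np.float64(0.016), np.float64(-1.0))]
```

Emit:
step_arm(grip=[0.7,0.7,0.7,0.7,0.7,0.7], dp=[[0,0,0.7],[0,0,0.8],[0,0,0.6],[0,0,0.4],[0,0,0],[0,0,0]], turn=[[0,0,0],[0,0,0],[0,0,0],[0,0,0],[0,0,0],[0,0,0]])

```text
time: 23.23
tool_pos: [0.558, -0.141, 0.1183]
ee_rot: [180.0, -27.5, 12.6]
contact_force: [-0.7, 0.6, -3.3]
finger_gap: 0.0432
gripper_force: 102.4
```

Emit:
step_arm(grip=[0.7,0.7,0.7], dp=[[0,0,0.15],[0,0,0],[0,0,0]], turn=[[0,0,0],[0,0,0],[0,0,0]])

```text
time: 23.48
tool_pos: [0.5588, -0.1412, 0.1178]
ee_rot: [179.9, -27.5, 12.6]
contact_force: [-0.3, -0.3, -4.5]
finger_gap: 0.0428
gripper_force: 102.4
```

```bash
python3 place.py 0
python3 - <<'E'
from h import *
a=np.array([(lambda s:np.r_[s["contact_force"],s["ft_torque"]])((robot.grab_frame("side"),robot.get_state())[1]) for _ in range(5)]);print(a.mean(0).round(3))
E
```

```text
0.0 t 23.48 turn [ 0.09 -0.12  0.01] dp(cur axes) cm [-0.03 -0.05  0.34] dp(target axes) [-0.03 -0.05  0.34] q [-23.6  17.  122.8  43.5  23.3  15.9]
[-3.70e-02 -5.10e-02 -4.02e+00 -1.08e-01  4.52e-01 -4.00e-03]
```

Emit:
step_arm(grip=[0.7,0.7,0.7,0.7], dp=[[-0.03,-0.05,0.1],[0,0,0.1],[0,0,0],[0,0,0]], turn=[[0,0,0],[0,0,0],[0,0,0],[0,0,0]])

```text
time: 24.07
tool_pos: [0.5595, -0.1404, 0.1158]
ee_rot: [179.9, -27.5, 12.6]
contact_force: [-0.3, -0.9, -3.1]
finger_gap: 0.043
gripper_force: 102.6
```

```bash
cat > ft.py <<'E'
from h import *
a=np.array([(lambda s:np.r_[s["contact_force"],s["ft_torque"]])((robot.grab_frame("side"),robot.get_state())[1]) for _ in range(5)]);print(a.mean(0).round(3))
E
python3 place.py 0; python3 ft.py
```

```text
0.0 t 24.07 turn [ 0.08 -0.12  0.01] dp(cur axes) cm [-0.01  0.01  0.13] dp(target axes) [-0.01  0.01  0.13] q [-23.5  17.3 122.8  43.9  23.   15.6]
[ 0.2    0.298 -2.222  0.019  0.38   0.02 ]
```

Emit:
step_arm(grip=[0.7,0.7,0.7], dp=[[0,0,0.1],[0,0,0],[0,0,0]], turn=[[0,0,0],[0,0,0],[0,0,0]])

```text
time: 24.57
tool_pos: [0.5599, -0.1405, 0.1154]
ee_rot: [179.9, -27.6, 12.6]
contact_force: [-3.7, -1.0, 6.4]
finger_gap: 0.0429
gripper_force: 104.1
```

```bash
python3 place.py 0; python3 ft.py
```

```text
0.0 t 24.57 turn [ 0.1  -0.15  0.02] dp(cur axes) cm [-0.03 -0.01  0.08] dp(target axes) [-0.03 -0.01  0.08] q [-23.5  17.3 122.8  44.1  22.9  15.4]
[-4.498 -0.122  6.276  0.092  0.543  0.115]
```

Contact is normal to the seat, about 1 mm from the predicted depth. I'll ease off and release.

Emit:
step_arm(grip=[0.7,0.7,0.2,0.2,0.2,0.2,0.2], dp=[[0,0,-0.08],[0,0,0],[0,0,0],[0,0,0],[0,0,0],[0,0,0],[0,0,0]], turn=[[0,0,0],[0,0,0],[0,0,0],[0,0,0],[0,0,0],[0,0,0],[0,0,0]])

```text
time: 25.4
tool_pos: [0.5596, -0.1405, 0.1157]
ee_rot: [179.9, -27.5, 12.6]
contact_force: [0.3, 0.3, 0.1]
finger_gap: 0.0683
gripper_force: 0.0
```

```bash
python3 ft.py
python3 - <<'E'
from fit2 import *
f=grab("wrist");s=robot.get_state();T=T_tool(s);S=T[:3,:3]@np.diag([1,-1,-1]);c=T[:3,3]+S[:,2]*.023
print(s["finger_gap"]);mk=robot.regions_of("scope","wrist")[0]["mask"]
ign=np.zeros_like(mk);ign[int(np.clip(proj(f,np.array([c+S@np.array([.022,y,z]) for y in(-.05,.05) for z in(-.02,.03)]))[:,1].min()-5,0,399)):]=1
for dp in(-.05,0,.05):
    r=fit2(f,mk,[*(c+S[:,0]*.018),.22,.478+dp],ign);print("fit",np.round(S.T@(r.x[:3]-c)*1e3,1),np.degrees(r.x[3:]).round(1),round(r.fun,3))
E
```

```text
[ 0.046 -0.165 -0.082 -0.04   0.23   0.011]
0.0678760862572975
fit [18.3 -1.4  1.3] [12.8 25.5] -0.982
fit [19.2 -1.3 -1.6] [12.6 28.8] -0.977
fit [17.8 -1.1  2.1] [12.4 24.4] -0.982
```

Emit:
step_arm(grip=[0.2,0.2,0.2,0.2,0.2,0.2,0.2,0.2,0.2,0.2,0.2,0.2], dp=[[0,0,-0.5],[0,0,-1],[0,0,-1.5],[0,0,-2],[0,0,-2],[0,0,-2],[0,0,-2],[0,0,-2],[0,0,-2],[0,0,-1],[0,0,0],[0,0,0]], turn=[[0,0,0],[0,0,0],[0,0,0],[0,0,0],[0,0,0],[0,0,0],[0,0,0],[0,0,0],[0,0,0],[0,0,0],[0,0,0],[0,0,0]])

```text
time: 26.75
tool_pos: [0.4873, -0.1566, 0.2577]
ee_rot: [179.9, -27.6, 12.6]
contact_force: [-0.3, -0.3, -0.2]
finger_gap: 0.0685
gripper_force: 0.0
```

Run:
```python
from fit2 import *
f=grab("wrist");print(robot.get_state()["time"],robot.get_state()["tool_pos"])
piv=np.array([.5497,-.1427,.135]);S=seatR(.22,.478)
def rep(f,mk,n):
    for dp in(-.06,0,.06):
        r=fit2(f,mk,[*(piv+S[:,0]*.018),.22,.478+dp],np.zeros_like(mk));print(n,np.round(S.T@(r.x[:3]-piv)*1e3,1),np.degrees(r.x[3:]).round(1),round(r.fun,3))
rep(f,robot.regions_of("scope","wrist")[0]["mask"],"wrist")
a=[cv2.resize(f["pixels"][:,100:540],(440,400))]
for n,(x,y) in(("scene",(405,225)),("side",(330,170))):
    g=grab(n);a.append(cv2.resize(g["pixels"][y-50:y+50,x-65:x+25] if n=="scene" else g["pixels"][y-50:y+50,x-45:x+45],(180*2,400))[:, :360]);
    for d in robot.regions_of("scope",n): print(n,round(d["score"],2),np.argwhere(d["mask"]).mean(0))
o=np.hstack(a);cv2.imwrite("pics/end.png",cv2.resize(o,(800,int(400*800/o.shape[1]))))
```

```text
26.8 [ 0.48717833 -0.15624346  0.25689458]
wrist [11.  -0.8 -3.2] [12.2 24.9] -0.966
wrist [11.1 -0.8 -3.4] [12.2 25.4] -0.966
wrist [11.  -0.7 -2.1] [12.3 26.2] -0.965
scene 0.66 [210.66730219 396.1115348 ]
side 0.95 [350.67977528 326.97303371]
side 0.92 [153.09102564 330.84230769]
```

View pics/end.png

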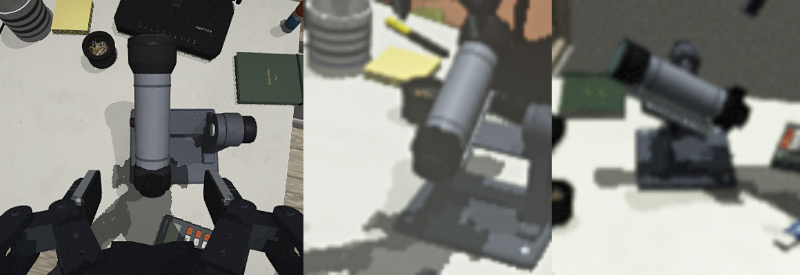

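The scope rests in the cradle, lens up the slope. I'll do a quick no-motion check and then hand in.

Emit:
step_arm(grip=[0.2,0.2,0.2,0.2,0.2,0.2,0.2,0.2], dp=[[0,0,0],[0,0,0],[0,0,0],[0,0,0],[0,0,0],[0,0,0],[0,0,0],[0,0,0]], turn=[[0,0,0],[0,0,0],[0,0,0],[0,0,0],[0,0,0],[0,0,0],[0,0,0],[0,0,0]])

```text
time: 27.72
tool_pos: [0.4873, -0.1563, 0.2575]
ee_rot: [179.9, -27.5, 12.6]
contact_force: [-0.3, 0.5, -0.1]
finger_gap: 0.0683
gripper_force: 0.0
```

Run:
```python
from fit2 import *
def g():
    f=grab("wrist");return f,cv2.cvtColor(f["pixels"],cv2.COLOR_BGR2GRAY).astype(np.float32)
f,a=g();mk=robot.regions_of("scope","wrist")[0]["mask"]
for _ in range(8): robot.grab_frame("side")
_,b=g();ys,xs=np.nonzero(mk);sl=np.s_[ys.min():ys.min()+90,xs.min():xs.max()]
m=cv2.phaseCorrelate(a[sl].copy(),b[sl].copy());print(m,xs.min(),ys.min());
if np.hypot(*m[0])<.3: print(robot.hand_in())
```

```text
((-0.0007135100052124699, -0.019224595009077916), 0.9902671610867536) 285 49
the job is handed in; nothing more can be done
None
```

The larger scope was regripped at its balance point, lifted level and laid in the cradle, wide lens up the slope; it stayed there untouched, at about the set angle (25–26° measured by camera, 27.4° before placing, ±2°), and I handed the job in at about 28 s.

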